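Turn the toy hob right side up and put the pot on it

ROBOT

A 6-joint arm with a two-finger parallel gripper is mounted at the origin on the work surface. World frame = base frame: x ahead of the robot, y to its left, z up, the work surface at z = 0. Lengths are in m, angles in rad, forces in N, time in s.
With the tool pointing down it reaches from about 0.3 to 0.75 m from the base axis. Payload 8.5 kg.
Tool frame: the origin (TCP) lies between the finger pads; the fingertips stand 17 mm ahead of it and the grasp point (between the pads) lies 2 mm behind it; z points along the fingers, y is the line along which they close (so a half turn about z gives the same grasp; the last joint's range is limited). The gripper opens to 88 mm and grips with 3 to 60 N. Pads are 18 mm wide; open, the fingers measure 123 mm over their backs; the gripper's body (75 mm by 187 mm) begins 45 mm behind the grasp point.
Start: joints at [-1.415, 0.381, 1.297, -0, 1.464, -0.215], TCP at [0.199, -0.513, 0.256] pointing down, gripper open.
Joint ranges: [-3.11, 3.11], [-0.89, 2.33], [0.22, 2.48], [-1.42, 4.56], [0.17, 2.85], [-2.88, 2.88]. Speed limits (rad/s): [2.39, 2.39, 3.14, 3.14, 3.14, 3.14].

INTERFACE

Orientations are given as a unit quaternion [w, x, y, z].
In Python, from bench import r gives the robot as it stands.
- The arm moves only by the tool move_arm, never from a script. Its argument "deltas" is a list of rows, each a list of 3 entries, a list of its own where there are three numbers: the shift along the tool's x, y, z in cm, then the turn about the tool's z in degrees, then the closure in counts, from 0 (fully open) to 255 (shut). A call has 1 to 10 rows; each row is the pose to reach, as a shift and turn from the pose commanded when the call began, along the tool's axes at that moment; what a row does not reach only later rows make up. A row lasts 1/10 s, in which the tool goes at most 50 mm and 8.59 degrees, less where a joint would pass 70% of its speed; a pose out of reach is approached as far as the arm can. A call with a gripper value outside its range is refused whole. The fingers move at their own pace and stop on an object; "newtons" is the grip in N (left out, the last holds). Time passes only in rows, so rows that repeat a pose let the fingers close. It gives the time, the measured TCP pose, the force, the opening and the grip force at its end, in the units of the state.
- r.get_state(): the state, without advancing time (a new reading comes with each control period).
- r.capture(name): name is "side" or "top" or "wrist"; returns a dict with "pixels" (384x512x3 uint8, red, green, blue), "fx", "fy", "cx", "cy" (pixels), "dist" ([k1, k2, p1, p2, k3] as OpenCV has them; the pictures are not rectified), "pose" (4x4, takes a point from camera to world coordinates). Camera axes: x right, y up, looking along -z (the intrinsics and any distortion apply to the point x, -y, -z); pixel columns grow to the right and rows downward; lengths in m; the calibration is good to about 2 mm. A picture is of the moment at which its call begins. There is no depth.
- r.sign_off(): hands the job in; it is judged then, once.
Trained networks look in a picture, given as the dict that the camera call returned (one of the last four; its "shot" number tells which), for a name from the list of things; names that differ only in an ending like _2 or _b are one class to them, and where a whole thing is asked for, a point or a joint stands for the part that bears it (a point fixed in the world has none). Each returns a list of dicts, best first, with "confidence" (0 to 1); they miss things now and then, are a little off and sometimes report something else, mostly with a low value. They report only what shows in the picture. A call takes as long as a camera call. They do not tell look-alikes from the thing itself.
- r.spot_in(name, picture): "xy" ([column, row] in pixels, amid what is visible of it).
- r.tip_of(name, picture): "xy" ([column, row] in pixels: a listed point, or the origin of a listed thing).
The state is a dict: "t": time; "q": joint angles; "qd": joint speeds; "effort": joint torques, N m; "position": TCP position; "ee_rot": TCP orientation; "ft_force": force on the tool from outside, world axes, zero at the start; "ft_torque": the same for the moment, N m; "opening": finger opening in m; "grip_force": force on a finger pad.
Only numpy, scipy, OpenCV 4.12 (cv2) and the standard library are available. Lean on these libraries where they do the work, as an engineer would, in place of code of your own. Each camera call takes 0.05 s, during which the arm holds its last target. There are 200 camera calls.

TASK

The little wooden hob board lies burners-down with the toy high chair standing on it. Lift the high chair off and stand it upright on the table, then turn the hob over so that it lies flat on the table with its two round burners facing up, and gently set the pot down upright on the middle of the larger burner. Set the chair down gently too, and leave the mug, shaker, plate and whisk where they are.

Things in the scene. Friction and masses are not known exactly. Their poses are not given: they have to be found in the camera images.
- hob: wooden toy hob board, 100 (x) x 64 (y) x 16 mm, 90 g; one face plain, the other with two raised burner discs 2.5 mm high: large, radius 26, at x=-20 mm, small, radius 16, at x=+29 mm. Origin mid burner side, level with the burner faces; z points to the plain side (board spans z 2.5 to 18.5 mm). Starts burners down, z up, x about away from the robot. Can stand on its 64 mm ends.
- large_burner (a point): centre of the face of the hob's large burner (at x = -20 mm, y = 0, z = 0 of the hob; same axes)
- high_chair: yellow toy high chair, 70 g, at first on the hob's plain face. Origin: centre of its underside, z up. Legs within 25 mm of the axes in x and y; seat 48 mm square, top at z=63 mm; upright backrest 10 mm thick (x=14 to 24), 44 wide (y), up to z=119; tray x=-33 to -11, y=-27 to 27, top at z=86 mm.
- chair_back_top (a point): middle of the top edge of the high chair's backrest, a good place to pinch it (across its x, 10 mm thick)
- pot: stainless steel toy pot, open on top: outer diameter 56 mm (52 mm at the foot), 42 mm high, wall 3 mm, 100 g, with two small loop handles at +y and -y that reach 41 mm from the axis at 31 mm height. Origin at the centre of its underside, z up. It stands on the table.
- mug: bystander: white toy mug, outer diameter 54 mm, 50 mm high, handle at +y; origin at the centre of its underside
- shaker: bystander: small turned wooden shaker, diameter 46 mm, 63 mm high; origin at the centre of its underside
- plate: bystander: white toy plate, diameter 90 mm, 12 mm high; origin at the centre of its underside
- whisk: bystander: green flat whisk lying on the table, about 170 mm long along its x, 44 mm wide, 18 mm high; origin on the table at its middle
Mind the look-alikes: they are no part of the job. Of the things shaped like the hob, the wooden one is meant. What is shaped like the high_chair but blue is not meant.

How it is judged:
By the outcome, as a careful person would: the job done as asked, in the order asked, and still so for the second after the job is handed in, with the robot touching nothing.
It also fails if it takes over 72 s, if anything falls off the work surface, if the arm or the gripper's body presses on something with over 40 N, if the wrist force passes 120 N, or if a joint passes its speed limit or range.

## Working session

There is one attempt and no reset: what is moved stays moved. The work goes in short steps, Python scripts to look and compute and a tool call to move; the robot and the scene stay as the last step left them, time stands still between calls to the robot, and variables do not carry over. Pictures are saved under pics/ and viewed, at most 10 in all, crops included, and the job is handed in when it is done.

Besides the shell and the picture viewer there is one more tool, called as name([rows], argument=value, ...), one row to a line, values as JSON. move_arm: Moves the arm, as the interface text tells. Its arguments: {"type":"object","properties":{"deltas":{"type":"array"},"newtons":{"type":"number"}},"required":["deltas"]}

```bash
mkdir -p pics; ls
cat > h.py <<'E'
import numpy as np, cv2
from bench import r
def K(c): return np.array([[c["fx"],0,c["cx"]],[0,c["fy"],c["cy"]],[0,0,1.]])
def ray(c,px):
    u=cv2.undistortPoints(np.array([[px]],float),K(c),np.array(c["dist"],float))[0,0]
    T=np.array(c["pose"]); return T[:3,3],T[:3,:3]@np.array([u[0],-u[1],-1])
def at_z(c,px,z):
    o,d=ray(c,px); return o+d*(z-o[2])/d[2]
def proj(c,P):
    T=np.array(c["pose"]); p=(np.atleast_2d(P)-T[:3,3])@T[:3,:3]
    p=p*[1,-1,-1]
    return cv2.projectPoints(p.reshape(-1,1,3),np.zeros(3),np.zeros(3),K(c),np.array(c["dist"],float))[0][:,0]
def tri(cs,pxs):
    A=np.zeros((3,3));b=np.zeros(3)
    for c,p in zip(cs,pxs):
        o,d=ray(c,p); d=d/np.linalg.norm(d); M=np.eye(3)-np.outer(d,d); A+=M;b+=M@o
    return np.linalg.solve(A,b)
def save(c,f,box=None,s=1):
    im=c["pixels"][:,:,::-1]
    if box: im=im[box[1]:box[3],box[0]:box[2]]
    cv2.imwrite("pics/"+f,cv2.resize(im,None,fx=s,fy=s,interpolation=cv2.INTER_CUBIC))
E
python3 - <<'E'
from h import *
s=r.get_state(); print(s["t"],s["position"],s["ee_rot"])
cs={n:r.capture(n) for n in ("top","side")}
a=cv2.resize(cs["top"]["pixels"],(800,600)) 
for n in cs: save(cs[n],n+"0.png",s=1.56)
zs=dict(hob=.0,large_burner=0,high_chair=.0185,chair_back_top=.1375,pot=0,mug=0,shaker=0,plate=0,whisk=0)
for n in cs:
    print(n,np.round(cs[n]["pose"],3).tolist())
    for k in zs:
        for f in ("tip_of","spot_in"):
            for d in getattr(r,f)(k,cs[n]):
                print(n,k,f,np.round(d["xy"],1),round(d["confidence"],2),np.round(at_z(cs[n],d["xy"],zs[k]),3))
E
```

```text
pics
0.0 [ 0.19925872 -0.51236003  0.25512349] [-7.48542023e-04  9.82865262e-01  1.84323941e-01  3.69758812e-05]
top [[0.017, 0.99, -0.141, 0.381], [-1.0, 0.018, 0.004, 0.024], [0.006, 0.141, 0.99, 1.261], [0.0, 0.0, 0.0, 1.0]]
top hob tip_of [213.1 235.7] 0.82 [0.438 0.119 0.   ]
top hob tip_of [275.  269.1] 0.8 [ 0.346 -0.061  0.   ]
top hob tip_of [275.1 212.6] 0.63 [ 0.509 -0.06   0.   ]
top hob spot_in [277.7 267.7] 0.65 [ 0.351 -0.069  0.   ]
top hob spot_in [268.8 217.5] 0.54 [ 0.494 -0.042  0.   ]
top large_burner tip_of [216.1 231.8] 0.81 [0.45 0.11 0.  ]
top large_burner tip_of [276.5 221.8] 0.62 [ 0.482 -0.064  0.   ]
top large_burner tip_of [272.6 261.3] 0.58 [ 0.368 -0.054  0.   ]
top large_burner spot_in [270.5 219.2] 0.82 [ 0.489 -0.047  0.   ]
top large_burner spot_in [210.9 238.5] 0.71 [0.43  0.125 0.   ]
top high_chair tip_of [321.6 274.2] 0.68 [ 0.335 -0.191  0.018]
top high_chair tip_of [335.2 179.9] 0.6 [ 0.605 -0.232  0.018]
top high_chair tip_of [271.9 210.1] 0.56 [ 0.514 -0.049  0.018]
top high_chair spot_in [324.4 271.6] 0.93 [ 0.343 -0.199  0.018]
top high_c
[... 2161 characters left out ...]
n [199.1 306.1] 0.84 [ 0.467  0.273 -0.   ]
side mug tip_of [296.7 186.3] 0.57 [ 0.605 -0.221  0.   ]
side mug spot_in [295.8 177. ] 0.83 [ 0.639 -0.258  0.   ]
side shaker tip_of [348.1 204. ] 0.51 [ 0.444 -0.248  0.   ]
side shaker tip_of [283.  180.1] 0.31 [ 0.656 -0.22   0.   ]
side shaker spot_in [344.8 195.7] 0.89 [ 0.474 -0.275  0.   ]
side shaker spot_in [127.5 251. ] 0.73 [ 0.731  0.276 -0.   ]
side plate tip_of [129.1 253.3] 0.55 [0.72  0.278 0.   ]
side plate spot_in [128.9 250.9] 0.83 [0.728 0.273 0.   ]
side whisk tip_of [205.2 196.5] 0.52 [ 0.765 -0.007  0.   ]
side whisk spot_in [206.1 197.2] 0.55 [ 0.76  -0.006  0.   ]
side whisk spot_in [200.6 307.7] 0.23 [0.462 0.274 0.   ]
```

View pics/top0.png

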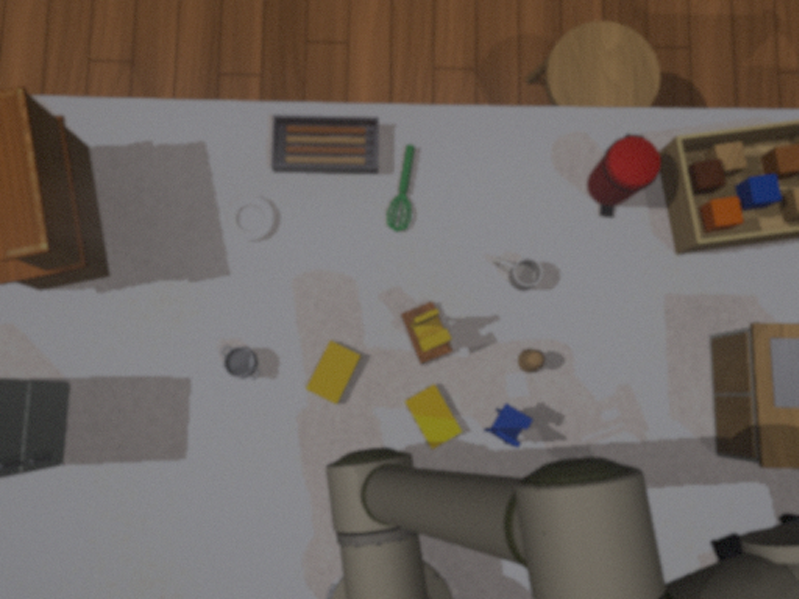

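View pics/side0.png

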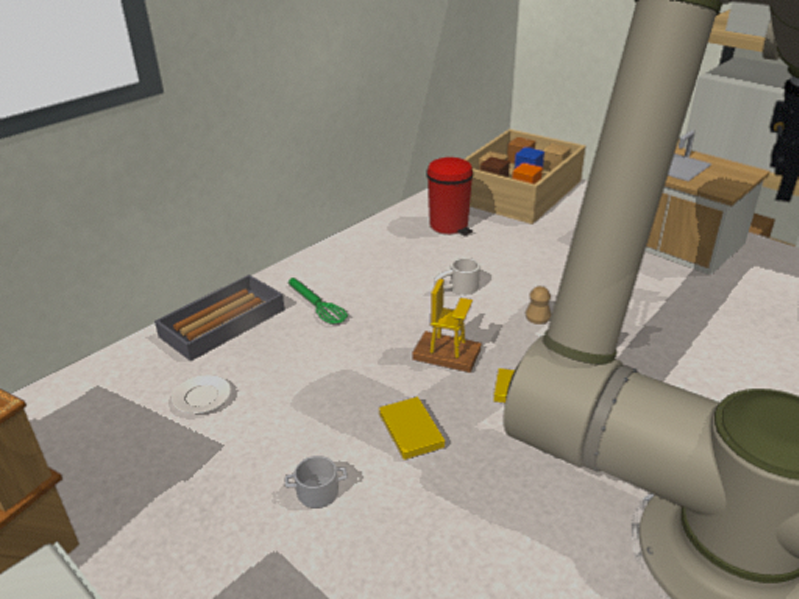

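Could be taken for the hob: the wooden board at (274,213), and yellow boards at (214,238) and (278,265). For the chair: the yellow one at (276,208) standing on the wooden board, and the blue one at (326,272). I choose the wooden board and the yellow chair, and I'll check them close up with the wrist camera.

move_arm([
  [[40, -31, -10], 0, 0],
  [[40, -31, -10], 0, 0],
  [[40, -31, -10], 0, 0],
  [[40, -31, -10], 0, 0],
  [[40, -31, -10], 0, 0],
  [[40, -31, -10], 0, 0],
  [[40, -31, -10], 0, 0],
  [[40, -31, -10], 0, 0],
  [[40, -31, -10], 0, 0],
  [[40, -31, -10], 0, 0],
])

```text
t: 2.9
position: [0.4524, -0.0901, 0.3533]
ee_rot: [0.0, 0.983, 0.184, 0.0]
ft_force: [0.7, -0.6, -0.3]
opening: 0.0879
grip_force: 0.0
```

move_arm([
  [[0, 0, 0], 0, 0],
  [[0, 0, 0], 0, 0],
])

```text
t: 3.1
position: [0.4519, -0.0913, 0.3526]
ee_rot: [0.0, 0.983, 0.186, -0.0]
ft_force: [0.6, -0.6, 0.6]
opening: 0.0882
grip_force: 0.0
```

```bash
cat >> h.py <<'E'
from scipy.spatial.transform import Rotation as R
def axes(s=None):
    s=s or r.get_state(); q=np.array(s["ee_rot"]); return np.array(s["position"]),R.from_quat(q[[1,2,3,0]]).as_matrix()
def go(P,yaw=None):
    "delta in tool axes (cm) and turn (deg) to TCP P with tool-x yaw (deg)"
    p,M=axes(); d=M.T@(np.array(P)-p)*100
    y0=np.degrees(np.arctan2(M[1,0],M[0,0]))
    t=0 if yaw is None else -((yaw-y0+90)%180-90)
    print("tool yaw",y0.round(1),"pos",p.round(4),"delta cm",d.round(2),"turn",np.round(t,1))
E
python3 - <<'E'
from h import *
s=r.get_state(); print(s["t"],s["position"],s["ft_force"],s["q"])
c=r.capture("wrist"); print(np.round(c["pose"],3).tolist()); save(c,"w0.png",s=1.5)
t=r.capture("top"); d=r.capture("side")
for k in ["chair_back_top","high_chair","hob","large_burner"]:
  for x in r.tip_of(k,c): print(k,np.round(x["xy"],1),round(x["confidence"],2),at_z(c,x["xy"],{"chair_back_top":.1375}.get(k,.0185)).round(3))
np.save("w0.npy",c,allow_pickle=True)
E
```

```text
3.1 [ 0.45194478 -0.091303    0.35264066] [ 0.55580974 -0.62729592  0.60996143] [-4.56866905e-01  1.64314376e-01  1.32540501e+00 -2.95394221e-04
  1.65176997e+00  7.40594731e-01]
[[0.365, 0.899, 0.241, 0.514], [-0.931, 0.352, 0.095, -0.067], [0.001, -0.259, 0.966, 0.481], [0.0, 0.0, 0.0, 1.0]]
chair_back_top [288.7 286. ] 0.78 [ 0.329 -0.183  0.138]
chair_back_top [243.6  93.8] 0.63 [ 0.523 -0.049  0.138]
high_chair [290.5 237.3] 0.67 [ 0.347 -0.192  0.019]
hob [127.5 120. ] 0.84 [0.43  0.101 0.019]
hob [218.8 205. ] 0.75 [ 0.357 -0.066  0.019]
large_burner [128.5 107.4] 0.84 [0.448 0.105 0.019]
large_burner [221.1 196.6] 0.68 [ 0.371 -0.065  0.019]
```

View pics/w0.png

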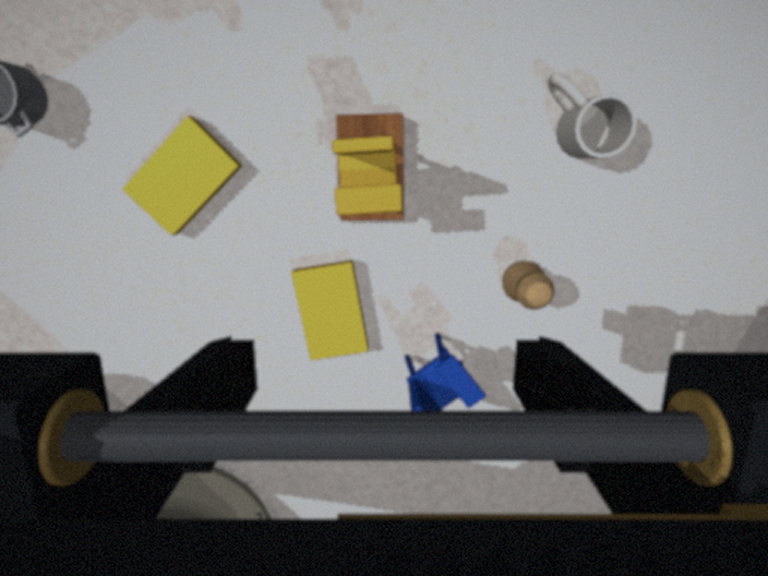

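The wrist view shows the wooden board with corners (337,113), (404,113), (404,221) and (337,219), in 1.5x pixels. The yellow chair stands on it, and its backrest top strip runs from (332,146) to (393,144). The blue chair at (443,380) and the two yellow boards are the decoys.

Run:
```python
from h import *
c=np.load("w0.npy",allow_pickle=True).item()
f=lambda l,z:np.array([at_z(c,np.array(p)/1.5,z) for p in l])
b=f([(332,139),(391,137),(394,151),(336,153)],.1375); print(b.round(4)); m=b.mean(0)
d=b[0]+b[3]-b[1]-b[2]; print("back mid",m.round(4),"width",np.linalg.norm(d)/2,"chair yaw",np.degrees(np.arctan2(d[1],d[0]))-90, "thick",np.linalg.norm(b[0]+b[1]-b[2]-b[3])/2)
h=f([(337,114),(404,113),(404,221),(337,219)],.0185); print(h.round(4)); hm=h.mean(0)
d=h[0]+h[1]-h[2]-h[3];print("hob mid",hm.round(4),"len",np.linalg.norm(d)/2,"yaw",np.degrees(np.arctan2(d[1],d[0])),"w",np.linalg.norm(h[0]+h[3]-h[1]-h[2])/2)
cs=[r.capture(n) for n in ("top","side","wrist")]
for k in ("chair_back_top","pot","high_chair"):
  best=[]
  for q in cs:
    l=[x for x in r.tip_of(k,q)]; print(k,[(np.round(x["xy"],1).tolist(),round(x["confidence"],2)) for x in l])
ya=np.degrees(np.arctan2(d[1],d[0]))
print("proj chk top/side of back", [proj(q,m).round(1).tolist() for q in cs])
```

```text
[[ 0.5155 -0.0269  0.1375]
 [ 0.532  -0.0652  0.1375]
 [ 0.524  -0.0706  0.1375]
 [ 0.5076 -0.0327  0.1375]]
back mid [ 0.5198 -0.0489  0.1375] width 0.04147659873549004 chair yaw 23.29518315018578 thick 0.009758494830556047
[[ 0.5389 -0.0098  0.0185]
 [ 0.5627 -0.0679  0.0185]
 [ 0.4692 -0.1058  0.0185]
 [ 0.4467 -0.0431  0.0185]]
hob mid [ 0.5044 -0.0566  0.0185] len 0.09944067740386316 yaw 20.96915021945201 w 0.06472463936213213
chair_back_top [([271.9, 204.4], 0.65)]
chair_back_top [([278.5, 181.7], 0.85), ([346.7, 204.2], 0.2)]
chair_back_top [([286.2, 286.1], 0.81), ([243.3, 94.9], 0.77)]
pot [([157.9, 228.3], 0.59), ([262.8, 118.4], 0.51)]
pot [([203.5, 316.6], 0.95)]
pot [([11.7, 64.0], 0.74)]
high_chair [([270.7, 211.8], 0.42)]
high_chair [([286.8, 226.9], 0.75)]
high_chair [([286.6, 238.6], 0.64), ([246.4, 111.2], 0.56)]
proj chk top/side of back [[[274.4, 203.0]], [[280.7, 181.4]], [[240.9, 95.9]]]
```

Run:
```python
from h import *
go((.520,-.049,.20),112.5)
```

```text
tool yaw 21.2 pos [ 0.4518 -0.092   0.3527] delta cm [ 7.92 -1.54 15.27] turn 88.7
```

move_arm([
  [[2, -0.5, 2], -8, 150],
  [[4, -1, 5], -16, 150],
  [[7.9, -1.5, 10], -25, 150],
  [[7.9, -1.5, 12], -33, 150],
  [[7.9, -1.5, 12], -42, 150],
  [[7.9, -1.5, 12], -50, 150],
  [[7.9, -1.5, 12], -58, 150],
  [[7.9, -1.5, 12], -67, 150],
  [[7.9, -1.5, 12], -75, 150],
  [[7.9, -1.5, 12], -83, 150],
])

```text
t: 5.05
position: [0.52, -0.0494, 0.2327]
ee_rot: [-0.0, 0.612, 0.791, 0.0]
ft_force: [-0.2, 0.1, -0.3]
opening: 0.036
grip_force: 0.0
```

move_arm([
  [[0, 0, 0], -8, 150],
  [[0, 0, 0], -8, 150],
  [[0, 0, 0], -8, 150],
])

```text
t: 5.35
position: [0.52, -0.0494, 0.2327]
ee_rot: [-0.0, 0.559, 0.829, 0.0]
ft_force: [-0.0, 0.4, 0.3]
opening: 0.0362
grip_force: 0.0
```

Run:
```python
from h import *
go((.520,-.049,.130),112.5)
c=r.capture("wrist"); save(c,"w1.png",s=1.2); m=r.tip_of("chair_back_top",c)
for x in m: print(np.round(x["xy"],1),x["confidence"],at_z(c,x["xy"],.1375).round(4))
print(r.get_state()["opening"])
```

```text
tool yaw 112.0 pos [ 0.52   -0.0494  0.2327] delta cm [4.000e-02 1.000e-02 1.027e+01] turn -0.5
[257.2 201.1] 0.61 [ 0.521  -0.0503  0.1375]
0.03635214889188582
```

View pics/w1.png

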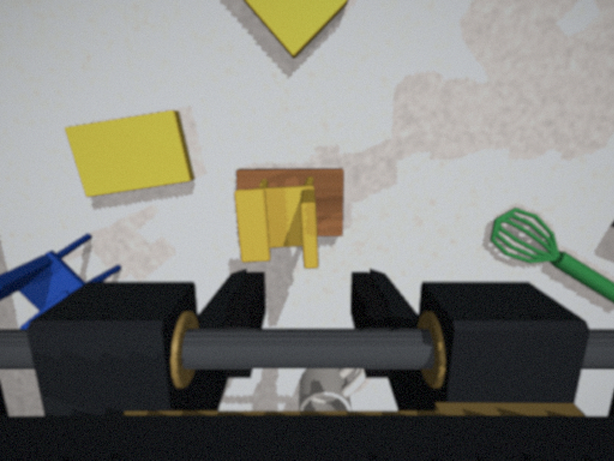

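Fingers at (250,290) and (370,290) straddle the backrest top at (309,190–265), and it is aligned with them. I'll descend and pinch.

move_arm([
  [[0, 0, 3], 0, 150],
  [[0, 0, 6], 0, 150],
  [[0, 0, 8.5], 0, 150],
  [[0, 0, 9.7], 0, 150],
  [[0, 0, 10.2], 0, 150],
  [[0, 0, 10.2], 0, 150],
  [[0, 0, 10.2], 0, 200],
  [[0, 0, 10.2], 0, 255],
  [[0, 0, 10.2], 0, 255],
  [[0, 0, 10.2], 0, 255],
], newtons=12)

```text
t: 6.45
position: [0.5202, -0.0495, 0.1311]
ee_rot: [0.0, 0.557, 0.83, 0.0]
ft_force: [0.6, 0.2, 0.5]
opening: 0.01
grip_force: 12.0
```

move_arm([
  [[0, 0, 0], 0, 255],
  [[0, 0, 0], 0, 255],
  [[0, 0, -0.3], 0, 255],
  [[0, 0, -1], 0, 255],
  [[0, 0, -2.5], 0, 255],
  [[0, 0, -4.5], 0, 255],
  [[0, 0, -5.5], 0, 255],
  [[0, 0, -6], 0, 255],
  [[0, 0, -6], 0, 255],
])

```text
t: 7.35
position: [0.52, -0.0495, 0.191]
ee_rot: [0.0, 0.557, 0.83, 0.0]
ft_force: [-0.4, 0.1, 0.4]
opening: 0.0102
grip_force: 12.0
```

Run:
```python
from h import *
go((.58,.17,.170))
t=r.capture("top");c=r.capture("side"); save(c,"s1.png",(180,120,380,320),3)
for q in (t,c):
  for x in r.tip_of("chair_back_top",q)+r.tip_of("high_chair",q): print(np.round(x["xy"],1),x["confidence"],at_z(q,x["xy"],.197).round(4))
```

```text
tool yaw 112.2 pos [ 0.52   -0.0495  0.191 ] delta cm [18.04 13.86  2.09] turn 0
[326.6 281.5] 0.77 [ 0.3249 -0.1719  0.197 ]
[261.9 119.9] 0.52 [ 0.7241 -0.0113  0.197 ]
[321.9 271. ] 0.77 [ 0.3495 -0.1609  0.197 ]
[275.4 209.5] 0.6 [ 0.4964 -0.0475  0.197 ]
[282.8 162.8] 0.72 [ 0.509  -0.0427  0.197 ]
[132.  253.9] 0.49 [0.5022 0.3789 0.197 ]
```

View pics/s1.png

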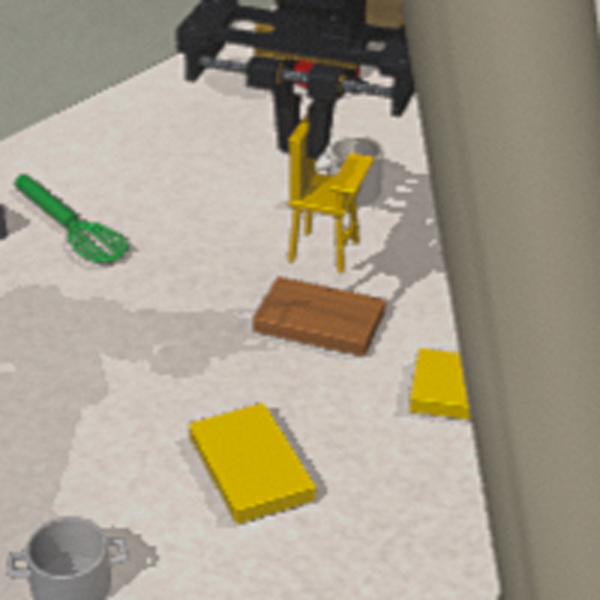

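The chair is held upright with its backrest at (300,160), and the wooden board is clear at (320,315). Next I carry the chair to the free spot at (0.58, 0.17).

move_arm([
  [[1, 0.7, 0], 0, 255],
  [[3, 2.3, 0], 0, 255],
  [[5.5, 4.2, 0], 0, 255],
  [[8, 6.2, 0], 0, 255],
  [[10.5, 8.1, 0], 0, 255],
  [[13, 10, 0], 0, 255],
  [[15.5, 11.9, 0], 0, 255],
  [[17.2, 13.3, 0], 0, 255],
  [[18, 13.9, 0], 0, 255],
  [[18, 13.9, 0], 0, 255],
])

```text
t: 8.65
position: [0.5803, 0.171, 0.1903]
ee_rot: [-0.0, 0.557, 0.831, -0.0]
ft_force: [-0.4, 0.1, -1.1]
opening: 0.01
grip_force: 12.0
```

move_arm([
  [[0, 0, 1], 0, 255],
  [[0, 0, 3], 0, 255],
  [[0, 0, 5], 0, 255],
  [[0, 0, 6.5], 0, 255],
  [[0, 0, 7.2], 0, 255],
  [[0, 0, 7.5], 0, 255],
  [[0, 0, 7.6], 0, 255],
  [[0, 0, 7.7], 0, 255],
  [[0, 0, 7.7], 0, 255],
])

```text
t: 9.55
position: [0.5807, 0.1697, 0.1141]
ee_rot: [0.0, 0.557, 0.83, 0.0]
ft_force: [-0.2, 0.3, -0.2]
opening: 0.0098
grip_force: 12.0
```

move_arm([
  [[0, 0, 0.05], 0, 255],
  [[0, 0, 0.1], 0, 255],
  [[0, 0, 0.1], 0, 255],
])

```text
t: 9.85
position: [0.5805, 0.1698, 0.1127]
ee_rot: [0.0, 0.557, 0.83, 0.0]
ft_force: [0.4, -0.5, -0.4]
opening: 0.01
grip_force: 12.0
```

move_arm([
  [[0, 0, 0.05], 0, 255],
  [[0, 0, 0.05], 0, 255],
])

```text
t: 10.05
position: [0.5807, 0.1698, 0.1125]
ee_rot: [0.0, 0.557, 0.83, 0.0]
ft_force: [0.5, -0.4, 1.9]
opening: 0.01
grip_force: 12.0
```

move_arm([
  [[0, 0, 0.05], 0, 255],
  [[0, 0, 0.05], 0, 255],
])

```text
t: 10.25
position: [0.5808, 0.1698, 0.1123]
ee_rot: [0.001, 0.557, 0.83, 0.0]
ft_force: [-1.8, -0.3, 4.8]
opening: 0.0101
grip_force: 12.0
```

Contact felt. I release and rise.

move_arm([
  [[0, 0, 0], 0, 220],
  [[0, 0, 0], 0, 200],
  [[0, 0, 0], 0, 170],
  [[0, 0, 0], 0, 150],
  [[0, 0, -0.5], 0, 150],
  [[0, 0, -2], 0, 150],
  [[0, 0, -5], 0, 150],
  [[0, 0, -9], 0, 150],
  [[0, 0, -12], 0, 150],
  [[0, 0, -12], 0, 150],
], newtons=3)

```text
t: 11.25
position: [0.5817, 0.17, 0.2365]
ee_rot: [0.003, 0.557, 0.83, 0.003]
ft_force: [-0.2, 0.8, -0.2]
opening: 0.0364
grip_force: 0.0
```

Run:
```python
from h import *
c=r.capture("side"); save(c,"s2.png",(180,120,340,280),3)
hy=21.5; u=np.array([np.cos(np.radians(hy)),np.sin(np.radians(hy)),0]); P=np.array([.5044,-.0566,0])-u*.039
print(P,u); go(P+[0,0,.10],hy); print(r.get_state()["q"].round(2) if hasattr(r.get_state()["q"],"round") else r.get_state()["q"])
```

```text
[ 0.46811371 -0.07089355  0.        ] [0.93041757 0.36650123 0.        ]
tool yaw 112.2 pos [0.581  0.1698 0.2338] delta cm [-17.99 -19.61  13.32] turn -89.3
[ 0.09  0.49  1.18  0.    1.47 -0.3 ]
```

View pics/s2.png

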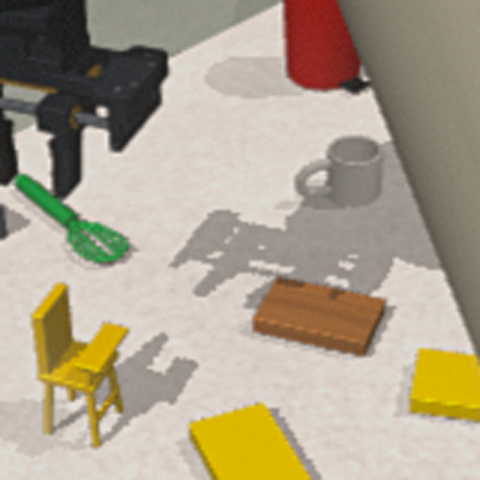

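The chair stands upright on the table with its legs at (45–120,440). Now I go to the near end of the board.

move_arm([
  [[-3, -3, 0], 8, 0],
  [[-6, -6.5, 0], 17, 0],
  [[-9.5, -10, 0], 25, 0],
  [[-13, -13.5, 1], 34, 0],
  [[-16, -17.5, 3], 42, 0],
  [[-18, -19.6, 6], 51, 0],
  [[-18, -19.6, 9], 59, 0],
  [[-18, -19.6, 11], 68, 0],
  [[-18, -19.6, 13], 76, 0],
  [[-18, -19.6, 13.3], 85, 0],
])

```text
t: 12.3
position: [0.4655, -0.0705, 0.0958]
ee_rot: [-0.002, 0.972, 0.236, -0.002]
ft_force: [-0.1, -0.6, 0.2]
opening: 0.0881
grip_force: 0.0
```

move_arm([
  [[0, 0, 0], 6, 0],
  [[0, 0, 0], 6, 0],
])

```text
t: 12.5
position: [0.4666, -0.0708, 0.0977]
ee_rot: [-0.001, 0.982, 0.187, -0.001]
ft_force: [0.2, -0.1, -0.1]
opening: 0.0884
grip_force: 0.0
```

Run:
```python
from h import *
c=r.capture("wrist"); save(c,"w2.png",s=1.2); print(r.get_state()["t"])
P=(0.4672,-.0713,.022); go(P,21.5)
```

```text
12.55
tool yaw 21.8 pos [ 0.4667 -0.0708  0.098 ] delta cm [0.04 0.07 7.6 ] turn 0.3
```

View pics/w2.png

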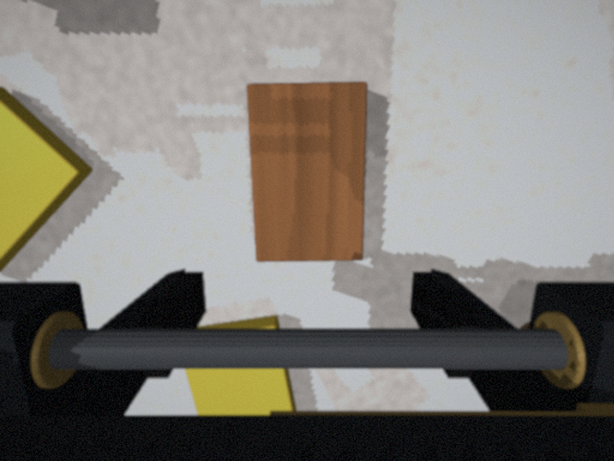

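Run:
```python
from h import *
c=r.capture("wrist")
h=np.array([at_z(c,np.array(p)/1.2,.0185) for p in [(248,84),(367,82),(363,261),(257,261)]]); print(h.round(4),h.mean(0).round(4))
d=h[0]+h[1]-h[2]-h[3];print(np.linalg.norm(d)/2,np.degrees(np.arctan2(d[1],d[0])),np.linalg.norm(h[0]+h[3]-h[1]-h[2])/2)
```

```text
[[ 0.5384 -0.0087  0.0185]
 [ 0.5624 -0.0662  0.0185]
 [ 0.471  -0.1047  0.0185]
 [ 0.4476 -0.0463  0.0185]] [ 0.5048 -0.0564  0.0185]
0.09876065294302808 22.673658821479055 0.06260845807133002
```

move_arm([
  [[0.2, 0, 3], 0, 0],
  [[0.2, 0, 6], 0, 0],
  [[0.2, 0, 7.2], 0, 0],
  [[0.2, 0, 7.6], 0, 0],
  [[0.2, 0, 7.6], 0, 0],
  [[0.2, 0, 7.6], 0, 60],
  [[0.2, 0, 7.6], 0, 100],
  [[0.2, 0, 7.6], 0, 120],
  [[0.2, 0, 7.6], 0, 120],
  [[0.2, 0, 7.6], 0, 120],
], newtons=3)

```text
t: 13.6
position: [0.4693, -0.0704, 0.0231]
ee_rot: [0.0, 0.982, 0.188, 0.0]
ft_force: [-0.7, 0.1, 5.1]
opening: 0.0638
grip_force: 3.0
```

move_arm([
  [[0.05, 0, -0.4], 0, 120],
  [[0.15, 0, -0.9], 0, 120],
  [[0.3, 0, -1.5], 0, 120],
  [[0.55, 0, -2.2], 0, 120],
  [[0.85, 0, -3], 0, 120],
  [[1.2, 0, -3.7], 0, 120],
  [[1.65, 0, -4.3], 0, 120],
  [[1.65, 0, -4.3], 0, 120],
])

```text
t: 14.4
position: [0.4853, -0.0642, 0.0665]
ee_rot: [0.001, 0.982, 0.188, 0.001]
ft_force: [-0.8, 0.6, -1.2]
opening: 0.064
grip_force: 3.0
```

Run:
```python
from h import *
c=r.capture("side"); save(c,"s3.png",(210,130,370,290),3); print(axes()[0])
```

```text
[ 0.48474593 -0.06412153  0.06599421]
```

View pics/s3.png

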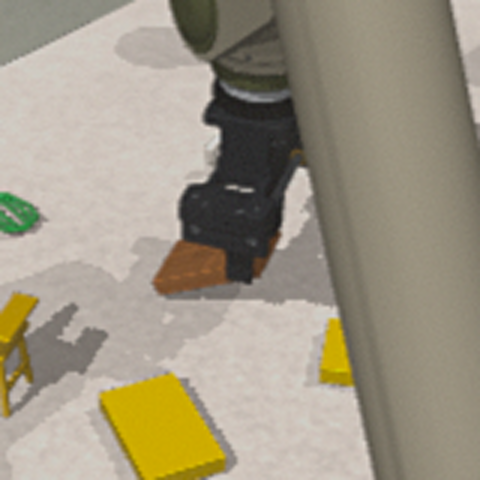

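The board is pivoting as planned, with its far end on the table at (155,290) and its near end raised at (275,240). I continue the arc to vertical.

move_arm([
  [[0.5, 0, -0.6], 0, 120],
  [[1.0, 0, -1.15], 0, 120],
  [[1.6, 0, -1.65], 0, 120],
  [[2.2, 0, -2.1], 0, 120],
  [[2.9, 0, -2.5], 0, 120],
  [[3.6, 0, -2.85], 0, 120],
  [[4.3, 0, -3.1], 0, 120],
  [[5.0, 0, -3.35], 0, 120],
  [[5.0, 0, -3.35], 0, 120],
])

```text
t: 15.35
position: [0.5317, -0.0455, 0.0994]
ee_rot: [0.0, 0.982, 0.188, 0.0]
ft_force: [-0.4, 0.3, -0.5]
opening: 0.0636
grip_force: 3.0
```

Run:
```python
from h import *
c=r.capture("side"); w=r.capture("wrist"); t=r.capture("top")
a=cv2.resize(c["pixels"][130:290,200:360],(400,400)); b=cv2.resize(w["pixels"],(400,300)); b=np.vstack([b,np.zeros((100,400,3),np.uint8)])
cv2.imwrite("pics/s4.png",np.hstack([a,b])[:,:,::-1]); print(axes()[0])
```

```text
[ 0.53062958 -0.04571935  0.09896192]
```

View pics/s4.png

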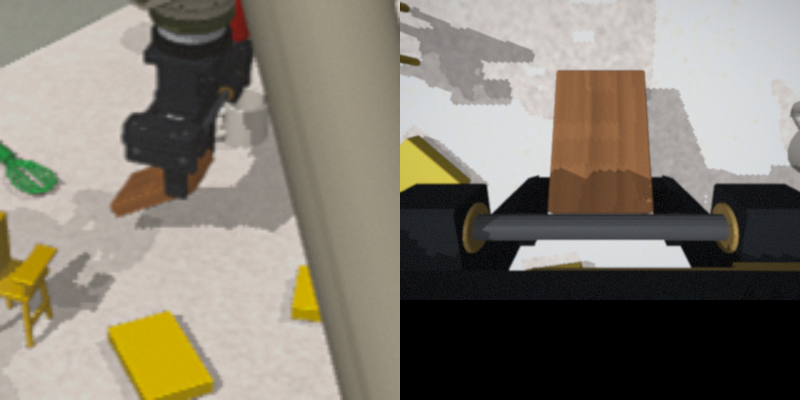

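The left half shows the board clear of the table and held tilted, far end at (115,210): the pads' friction keeps it from swinging further. I'll measure the tilt numerically.

```bash
cat >> h.py <<'E'
def board(c,dbg=False):
    "plain-face pose by wood mask in wrist picture"
    hsv=cv2.cvtColor(c["pixels"],cv2.COLOR_RGB2HSV)
    m=cv2.inRange(hsv,(3,70,40),(16,255,255)); m[300:]=0
    m=cv2.morphologyEx(m,cv2.MORPH_OPEN,np.ones((5,5)))
    cn=max(cv2.findContours(m,cv2.RETR_EXTERNAL,cv2.CHAIN_APPROX_NONE)[0],key=cv2.contourArea)
    hull=cv2.convexHull(cn)
    for e in np.arange(2,20,.5):
        q=cv2.approxPolyDP(hull,e,True)[:,0]
        if len(q)<=4: break
    print("corners",q.tolist(),"area",cv2.contourArea(cn)); return q
def pnp(c,q,L=.1,W=.064):
    "q: far-left, far-right, near-right, near-left"
    X=np.array([[L/2,W/2,0],[L/2,-W/2,0],[-L/2,-W/2,0],[-L/2,W/2,0]])
    ok,rv,tv=cv2.solvePnP(X,np.array(q,float),K(c),np.array(c["dist"],float),flags=cv2.SOLVEPNP_IPPE)
    T=np.array(c["pose"]);F=np.diag([1,-1,-1]); Rw=T[:3,:3]@F@cv2.Rodrigues(rv)[0]; tw=T[:3,:3]@F@tv[:,0]+T[:3,3]
    e=np.linalg.norm(proj(c,X@Rw.T+tw)-q,axis=1).max()
    print("centre",tw.round(4),"xaxis",Rw[:,0].round(3),"tilt",np.degrees(np.arcsin(-Rw[2,0])).round(1),"ends",(tw+.05*Rw[:,0]).round(4),(tw-.05*Rw[:,0]).round(4),"err",e.round(2))
E
python3 - <<'E'
from h import *
c=r.capture("wrist"); q=board(c)
pnp(c,[(201,91),(313.6,89.6),(322.6,272.6),(190.7,272.6)])
E
```

```text
corners [[311, 91], [324, 270], [189, 270], [201, 91]] area 22286.5
centre [ 0.5612 -0.0339  0.0676] xaxis [ 0.81   0.317 -0.494] tilt 29.6 ends [ 0.6017 -0.018   0.0429] [ 0.5207 -0.0498  0.0923] err 0.32
```

move_arm([
  [[0, 0, 0], 0, 74],
  [[0, 0, 0], 0, 74],
])

```text
t: 15.75
position: [0.5307, -0.0458, 0.0991]
ee_rot: [-0.0, 0.982, 0.188, -0.0]
ft_force: [-0.1, 0.5, -1.8]
opening: 0.0639
grip_force: 3.0
```

move_arm([
  [[0, 0, 0], 0, 71],
  [[0, 0, 0], 0, 71],
])

```text
t: 15.95
position: [0.5308, -0.0458, 0.0992]
ee_rot: [-0.0, 0.982, 0.188, -0.0]
ft_force: [0.5, -0.7, -0.8]
opening: 0.0642
grip_force: 3.0
```

Run:
```python
from h import *
c=r.capture("wrist"); q=board(c)
q=q[np.argsort(q[:,1])]; a=q[:2][np.argsort(q[:2,0])]; b=q[2:][np.argsort(-q[2:,0])]
pnp(c,np.vstack([a,b])); s=r.get_state(); print(s["opening"],s["grip_force"],s["ft_force"])
```

```text
corners [[311, 91], [324, 270], [189, 270], [201, 91]] area 22302.5
centre [ 0.5623 -0.0335  0.0673] xaxis [ 0.784  0.314 -0.535] tilt 32.3 ends [ 0.6016 -0.0178  0.0406] [ 0.5231 -0.0492  0.0941] err 0.73
0.06389590702616045 2.9999445006251335 [ 0.19469223  0.00531515 -1.7123892 ]
```

move_arm([
  [[0, 0, 0], 0, 70],
  [[0, 0, 0], 0, 70],
])

```text
t: 16.2
position: [0.5309, -0.0458, 0.0992]
ee_rot: [-0.0, 0.982, 0.188, -0.0]
ft_force: [0.2, -0.3, -0.9]
opening: 0.0633
grip_force: 2.8
```

move_arm([
  [[0, 0, 0], 0, 69.6],
])

```text
t: 16.3
position: [0.5309, -0.0458, 0.0992]
ee_rot: [0.0, 0.982, 0.188, 0.0]
ft_force: [-0.3, -0.1, 0.1]
opening: 0.064
grip_force: 0.0
```

```bash
cat >> h.py <<'E'
def tilt():
    c=r.capture("wrist"); q=board(c)
    q=q[np.argsort(q[:,1])]; a=q[:2][np.argsort(q[:2,0])]; b=q[2:][np.argsort(-q[2:,0])]
    pnp(c,np.vstack([a,b])); s=r.get_state(); print(s["t"],s["position"],s["opening"],s["grip_force"],s["ft_force"])
E
python3 -c "
from h import *
tilt()"
```

```text
corners [[303, 97], [308, 246], [205, 247], [209, 97]] area 15086.0
centre [ 0.5576 -0.0353  0.0293] xaxis [ 0.84   0.337 -0.424] tilt 25.1 ends [ 0.5997 -0.0184  0.0081] [ 0.5156 -0.0522  0.0505] err 0.34
16.35 [ 0.53094889 -0.0457624   0.09925818] 0.0640175999490101 0.0 [-0.4268957  -0.57431616  0.08111598]
```

move_arm([
  [[0, 0, 0], 0, 40],
  [[0, 0, 0], 0, 20],
  [[0, 0, 0], 0, 20],
  [[0, 0, 0], 0, 20],
])

```text
t: 16.75
position: [0.5309, -0.0457, 0.0992]
ee_rot: [0.0, 0.982, 0.188, 0.0]
ft_force: [-0.7, -0.6, -0.2]
opening: 0.0812
grip_force: 0.0
```

```bash
python3 -c "
from h import *
tilt()"
```

```text
corners [[210, 107], [304, 109], [297, 245], [214, 245]] area 12322.5
centre [ 0.5467 -0.0397  0.0088] xaxis [ 0.93   0.357 -0.085] tilt 4.9 ends [ 0.5932 -0.0218  0.0046] [ 0.5002 -0.0575  0.0131] err 1.12
16.8 [ 0.53088125 -0.04575859  0.09919332] 0.08148315711767856 0.0 [ 0.50346185 -0.48016828 -0.06730543]
```

Run:
```python
from h import *
c=r.capture("wrist"); q=board(c); q=q[np.argsort(q[:,1])]
w=np.array([at_z(c,p,.0185) for p in q]); f=w[:2].mean(0); n=w[2:].mean(0); u=(f-n)/np.linalg.norm(f-n)
print("far",f.round(4),"near",n.round(4),np.linalg.norm(f-n),"yaw",np.degrees(np.arctan2(u[1],u[0])))
P=f-u*.098; P[2]=.027; print(P); go(P,np.degrees(np.arctan2(u[1],u[0])))
```

```text
corners [[210, 107], [304, 109], [297, 245], [214, 245]] area 12321.5
far [ 0.5931 -0.0218  0.0185] near [ 0.5025 -0.0566  0.0185] 0.09705566775460497 yaw 21.03779646249549
[ 0.50165906 -0.05694165  0.027     ]
tool yaw 21.7 pos [ 0.5309 -0.0458  0.0992] delta cm [-3.13 -0.04  7.22] turn 0.6
```

move_arm([
  [[-1.5, 0, 0], 0, 0],
  [[-3.1, 0, 0.5], 0, 0],
  [[-3.1, 0, 3], 0, 0],
  [[-3.1, 0, 5.5], 0, 0],
  [[-3.1, 0, 6.8], 0, 0],
  [[-3.1, 0, 7.2], 0, 0],
  [[-3.1, 0, 7.2], 0, 60],
  [[-3.1, 0, 7.2], 0, 100],
  [[-3.1, 0, 7.2], 0, 100],
  [[-3.1, 0, 7.2], 0, 100],
], newtons=3)

```text
t: 17.85
position: [0.5024, -0.0573, 0.0279]
ee_rot: [0.0, 0.982, 0.188, 0.001]
ft_force: [-0.1, -0.8, 3.4]
opening: 0.0638
grip_force: 3.0
```

move_arm([
  [[0.0, 0, -0.8], 0, 100],
  [[0.1, 0, -2], 0, 100],
  [[0.4, 0, -3.5], 0, 100],
  [[0.8, 0, -5], 0, 100],
  [[1.2, 0, -6.2], 0, 100],
  [[1.5, 0, -7], 0, 100],
  [[1.5, 0, -7], 0, 100],
])

```text
t: 18.55
position: [0.5165, -0.0517, 0.0984]
ee_rot: [0.001, 0.982, 0.188, 0.001]
ft_force: [-1.3, -1.3, 4.5]
opening: 0.0638
grip_force: 3.0
```

```bash
python3 -c "
from h import *
tilt()"
```

```text
corners [[301, 118], [318, 255], [194, 255], [211, 118]] area 15454.5
centre [ 0.5408 -0.0422  0.042 ] xaxis [ 0.634  0.251 -0.732] tilt 47.0 ends [ 0.5725 -0.0296  0.0054] [ 0.5091 -0.0548  0.0785] err 1.07
18.6 [ 0.51602441 -0.05182498  0.09778414] 0.06376586633858128 3.002721928060055 [-1.45618599 -2.10220586  3.63230441]
```

move_arm([
  [[0.5, 0, -1], 0, 100],
  [[0.5, 0, -3], 0, 100],
  [[0.5, 0, -3.5], 0, 100],
  [[0.5, 0, -3.5], 0, 100],
])

```text
t: 19.0
position: [0.5206, -0.0499, 0.1321]
ee_rot: [0.0, 0.982, 0.188, 0.0]
ft_force: [0.4, 0.6, -1.1]
opening: 0.0638
grip_force: 3.0
```

```bash
python3 -c "
from h import *
tilt()"
```

```text
corners [[299, 132], [318, 258], [195, 258], [213, 132]] area 14019.0
centre [ 0.5391 -0.0427  0.0714] xaxis [ 0.558  0.225 -0.799] tilt 53.1 ends [ 0.567  -0.0314  0.0315] [ 0.5113 -0.0539  0.1114] err 1.07
19.05 [ 0.52029983 -0.0497725   0.13152171] 0.06428651948857107 2.9996605217456818 [ 0.81207524 -0.88277216 -1.22132701]
```

move_arm([
  [[0, 0, -5], 0, 100],
  [[0, 0, -9], 0, 100],
  [[0, 0, -12], 0, 100],
  [[0, 0, -14], 0, 100],
  [[0, 0, -15], 0, 100],
  [[0, 0, -15], 0, 100],
])

```text
t: 19.65
position: [0.5208, -0.0499, 0.282]
ee_rot: [0.0, 0.982, 0.188, 0.0]
ft_force: [-0.1, -0.4, -1.0]
opening: 0.0639
grip_force: 3.0
```

```bash
python3 -c "
from h import *
tilt()"
```

```text
corners [[296, 163], [319, 260], [194, 260], [217, 163]] area 10636.5
centre [ 0.5278 -0.0475  0.2165] xaxis [ 0.331  0.13  -0.935] tilt 69.2 ends [ 0.5443 -0.041   0.1698] [ 0.5112 -0.054   0.2632] err 1.41
19.7 [ 0.52047264 -0.04979956  0.28103661] 0.06412911091561548 2.9999205842614174 [-0.4487611   1.31052711 -1.22071361]
```

```bash
cat >> h.py <<'E'
def th(g=.013,s=.098,h=.0045):
    "tilt from the far-edge row: pivot g below TCP, far edge s ahead and h toward plain side of pivot"
    from scipy.optimize import brentq
    c=r.capture("wrist"); q=board(c); q=q[np.argsort(q[:,1])][:2]; row=q[:,1].mean()
    p,M=axes(); u=M[:,0]; z=np.array([0,0,1.]); G=p-g*z
    f=lambda t:G+s*(np.cos(t)*u-np.sin(t)*z)+h*(np.sin(t)*u+np.cos(t)*z)
    T=np.radians(np.arange(0,150,1)); rows=np.array([proj(c,f(t))[0,1] for t in T])
    i=np.argmin(abs(rows-row)); F=f(T[i]); wpx=np.linalg.norm(np.diff(proj(c,np.array([F+M[:,1]*.032,F-M[:,1]*.032])),axis=0))
    print("tilt",np.degrees(T[i]),"F",F.round(4),"F rel TCP along u",((F-p)@u).round(4),"width px model/meas",wpx.round(1),abs(q[0,0]-q[1,0]),"TCP",p.round(4))
E
python3 -c "
from h import *
th()"
```

```text
corners [[297, 164], [317, 261], [194, 260], [217, 163]] area 10648.0
tilt 78.0 F [ 0.5433 -0.0406  0.1726] F rel TCP along u 0.025 width px model/meas 82.6 80 TCP [ 0.5203 -0.0498  0.2806]
```

move_arm([
  [[0, 0, 3], 0, 100],
  [[0, 0, 7], 0, 100],
  [[0, 0, 11], 0, 100],
  [[0, 0, 14], 0, 100],
  [[0, 0, 15.8], 0, 100],
  [[0, 0, 16.6], 0, 100],
  [[0, 0, 16.8], 0, 100],
  [[0, 0, 16.9], 0, 100],
  [[0, 0, 16.9], 0, 100],
])

```text
t: 20.65
position: [0.521, -0.0499, 0.1138]
ee_rot: [0.0, 0.982, 0.188, 0.001]
ft_force: [0.7, -0.3, -0.3]
opening: 0.0639
grip_force: 3.0
```

```bash
python3 -c "
from h import *
print(r.get_state()['ft_force'],r.get_state()['ft_torque']);th()"
```

```text
[ 0.74416797 -0.29097994 -0.28267341] [-0.00108893  0.02446667 -0.04735323]
corners [[297, 165], [319, 260], [194, 260], [216, 164]] area 10577.0
tilt 78.0 F [ 0.544  -0.0407  0.006 ] F rel TCP along u 0.0247 width px model/meas 82.8 81 TCP [ 0.5209 -0.0499  0.1139]
```

move_arm([
  [[0.4, 0, 0.2], 0, 100],
  [[0.9, 0, 0.3], 0, 100],
  [[1.4, 0, 0.3], 0, 100],
  [[1.9, 0, 0.3], 0, 100],
  [[2.4, 0, 0.3], 0, 100],
  [[2.9, 0, 0.3], 0, 100],
  [[3.4, 0, 0.35], 0, 100],
  [[3.8, 0, 0.4], 0, 100],
  [[3.8, 0, 0.4], 0, 100],
])

```text
t: 21.6
position: [0.5566, -0.0356, 0.1093]
ee_rot: [0.0, 0.982, 0.188, 0.0]
ft_force: [-0.4, 0.3, 4.5]
opening: 0.0639
grip_force: 3.0
```

```bash
python3 -c "
from h import *
print(r.get_state()['ft_force']);th()"
```

```text
[-0.40011839  0.27481194  4.51832636]
corners [[321, 265], [192, 264], [219, 202], [295, 203]] area 7031.0
tilt 96.00000000000001 F [ 0.5509 -0.0379 -0.0017] F rel TCP along u -0.0058 width px model/meas 79.1 76 TCP [ 0.5563 -0.0357  0.1093]
```

move_arm([
  [[0.6, 0, 0.1], 0, 100],
  [[1.4, 0, 0.25], 0, 100],
  [[2.3, 0, 0.5], 0, 100],
  [[3.1, 0, 0.8], 0, 100],
  [[3.9, 0, 1.15], 0, 100],
  [[4.7, 0, 1.6], 0, 100],
  [[5.4, 0, 2.1], 0, 100],
  [[6.0, 0, 2.65], 0, 100],
  [[6.6, 0, 3.25], 0, 100],
  [[6.6, 0, 3.25], 0, 100],
])

```text
t: 22.65
position: [0.6173, -0.0111, 0.0754]
ee_rot: [-0.0, 0.982, 0.188, -0.001]
ft_force: [0.2, -0.0, -0.7]
opening: 0.0638
grip_force: 3.0
```

Run:
```python
from h import *
s=r.get_state();print(s['ft_force'],s["opening"],s["position"]);
c=r.capture("side"); w=r.capture("wrist")
a=cv2.resize(c["pixels"][120:280,200:360],(400,400)); b=cv2.resize(w["pixels"],(400,300)); b=np.vstack([b,np.zeros((100,400,3),np.uint8)])
cv2.imwrite("pics/s5.png",np.hstack([a,b])[:,:,::-1])
for n in ("hob","large_burner"):
  for x in r.tip_of(n,w)+r.spot_in(n,w): print(n,np.round(x["xy"],1),x["confidence"])
board(w)
```

```text
[ 0.15917596 -0.00797595 -0.6620613 ] 0.06378789571495255 [ 0.61733922 -0.01108792  0.07541928]
hob [257.2 302.2] 0.58
hob [256.3 258.9] 0.82
large_burner [256.8 256.9] 0.89
large_burner [ 12.6 219.3] 0.48
corners [[321, 235], [318, 273], [196, 273], [192, 234]] area 5130.0
```

move_arm([
  [[0.5, 0, 0.65], 0, 100],
  [[1.0, 0, 1.35], 0, 100],
  [[1.4, 0, 2.1], 0, 100],
  [[1.8, 0, 2.85], 0, 100],
  [[2.1, 0, 3.6], 0, 100],
  [[2.3, 0, 4.3], 0, 100],
  [[2.4, 0, 4.8], 0, 100],
  [[2.5, 0, 5.1], 0, 100],
  [[2.5, 0, 5.1], 0, 100],
])

```text
t: 23.85
position: [0.6404, -0.0022, 0.0252]
ee_rot: [-0.0, 0.982, 0.188, -0.0]
ft_force: [-0.7, -1.0, -0.4]
opening: 0.064
grip_force: 3.0
```

Run:
```python
from h import *
s=r.get_state();print(s['ft_force'],s["opening"],s["position"]);
c=r.capture("side"); w=r.capture("wrist")
for n in ("hob","large_burner"):
  for q,nm in ((w,"w"),(c,"s")):
    for x in r.tip_of(n,q): print(nm,n,np.round(x["xy"],1),round(x["confidence"],2),at_z(q,x["xy"],.0185).round(3))
board(w)
```

```text
[-0.71253484 -0.98462861 -0.36711105] 0.06395443839683833 [ 0.64037018 -0.00216282  0.02523196]
w hob [254.5 338.1] 0.6 [ 0.595 -0.019  0.018]
s hob [248.3 211.2] 0.79 [ 0.607 -0.021  0.018]
s hob [264.4 277.3] 0.69 [0.41  0.13  0.018]
w large_burner [258.5 304.3] 0.56 [ 0.614 -0.014  0.018]
s large_burner [257.6 274.4] 0.8 [0.428 0.133 0.018]
s large_burner [203.7 197.9] 0.72 [0.742 0.017 0.018]
s large_burner [249.2 212.1] 0.65 [ 0.603 -0.02   0.018]
s large_burner [242.8 211.2] 0.59 [ 0.618 -0.012  0.018]
corners [[321, 273], [189, 262], [197, 235], [316, 235]] area 4912.0
```

move_arm([
  [[0, 0, 0.15], 0, 100],
  [[0, 0, 0.3], 0, 100],
  [[0, 0, 0.4], 0, 100],
  [[0, 0, 0.4], 0, 60],
  [[0, 0, 0.4], 0, 30],
  [[0, 0, 0.4], 0, 5],
  [[0, 0, 0.4], 0, 0],
  [[0, 0, -2], 0, 0],
  [[0, 0, -6], 0, 0],
  [[0, 0, -11], 0, 0],
])

```text
t: 25.15
position: [0.6397, -0.0021, 0.1355]
ee_rot: [-0.001, 0.982, 0.188, -0.002]
ft_force: [0.4, -0.3, 0.0]
opening: 0.0881
grip_force: 0.0
```

move_arm([
  [[-4, 0, -5], 0, 0],
  [[-8, 0, -7], 0, 0],
  [[-12, 0, -8], 0, 0],
  [[-12, 0, -8], 0, 0],
])

```text
t: 25.55
position: [0.5259, -0.0474, 0.2182]
ee_rot: [0.001, 0.982, 0.187, 0.001]
ft_force: [1.0, -0.1, -0.2]
opening: 0.0882
grip_force: 0.0
```

Run:
```python
from h import *
s=r.get_state();print(s['ft_force'],s["t"],s["position"]);
c=r.capture("side"); w=r.capture("wrist"); t=r.capture("top")
for n in ("hob","large_burner","whisk","high_chair","pot"):
  for q,nm in ((w,"w"),(c,"s"),(t,"t")):
    for x in r.tip_of(n,q): print(nm,n,np.round(x["xy"],1),round(x["confidence"],2),at_z(q,x["xy"],.0185 if n in("hob","large_burner") else 0).round(3))
board(w)
```

```text
[ 1.00866209 -0.06508678 -0.1700418 ] 25.55 [ 0.52586774 -0.04742476  0.21815889]
w hob [254.6 102.8] 0.91 [ 0.595 -0.019  0.019]
w hob [223.  303.5] 0.83 [ 0.363 -0.069  0.019]
w hob [ 97.5 200.4] 0.62 [0.435 0.104 0.019]
w hob [440.8 162.4] 0.25 [ 0.611 -0.226  0.019]
s hob [251.8 213.5] 0.98 [ 0.593 -0.02   0.018]
s hob [340.3 249.2] 0.97 [ 0.341 -0.06   0.018]
s hob [263.4 277.8] 0.95 [0.411 0.133 0.018]
t hob [212.9 235.3] 0.75 [0.439 0.118 0.018]
t hob [277.3 267.5] 0.44 [ 0.352 -0.066  0.018]
w large_burner [256.2  77.4] 0.86 [ 0.618 -0.012  0.019]
w large_burner [107.5 186.7] 0.84 [0.454 0.097 0.019]
s large_burner [330.5 251.4] 0.96 [ 0.353 -0.038  0.018]
s large_burner [259.4 272. ] 0.95 [0.43  0.125 0.019]
s large_burner [242.9 213.8] 0.78 [ 0.61  -0.004  0.018]
t large_burner [273.2 259.6] 0.68 [ 0.373 -0.054  0.018]
t large_burner [216.7 228.6] 0.61 [0.458 0.108 0.018]
t large_burner [259.6 121. ] 0.35 [ 0.778 -0.01   0.018]
w whisk [257.8  98.8] 0.43 [ 0.6   -0.021  0.   ]
s whisk [204.5 190.9] 0.57 [ 0.788 -0.024  0.   ]
s whisk [195.  218.2] 0.28 [0.709 0.079 0.   ]
t whisk [258.7 119.1] 0.87 [ 0.79  -0.008  0.   ]
t whisk [196.8 188.7] 0.69 [0.575 0.17  0.   ]
w high_chair [79.5 64.6] 0.85 [0.563 0.164 0.   ]
w high_chair [307.1 340.4] 0.44 [ 0.339 -0.195  0.   ]
s high_chair [206.9 263.6] 0.62 [ 0.553  0.175 -0.   ]
t high_chair [323.5 275.4] 0.86 [ 0.331 -0.2    0.   ]
t high_chair [260.3 120.9] 0.75 [ 0.784 -0.013  0.   ]
t high_chair [197.8 191.1] 0.71 [0.568 0.167 0.   ]
w pot [256.4 100.5] 0.39 [ 0.598 -0.02   0.   ]
s pot [202.1 315.4] 0.62 [0.444 0.285 0.   ]
t pot [158.4 230.5] 0.59 [0.451 0.277 0.   ]
corners [[287, 48], [285, 147], [228, 147], [224, 49]] area 5997.5
```

Run:
```python
from h import *
w=r.capture("wrist"); q=board(w); q=np.array([x for x in q]); im=w["pixels"]
W=np.array([at_z(w,p,.016) for p in q]); o=q[:,1].argsort(); f=W[o[:2]].mean(0); n=W[o[2:]].mean(0); u=(f-n)/np.linalg.norm(f-n); v=np.array([-u[1],u[0],0])
print("far",f,"near",n,np.linalg.norm(f-n),np.degrees(np.arctan2(u[1],u[0]))); c0=(f+n)/2
for a,b in [(20,0),(30,10),(-29,0),(-20,0),(-5,25),(45,25),(-45,25),(-6,0),(44,0)]:
    p=proj(w,c0+u*a/1e3+v*b/1e3)[0].astype(int); print(a,b,p,im[p[1]-1:p[1]+2,p[0]-1:p[0]+2].reshape(-1,3).mean(0).round())
g=im[48:147,224:287].astype(int)
sat=cv2.cvtColor(im,cv2.COLOR_RGB2HSV)[:,:,1]; m=(sat<90).astype(np.uint8)
m2=np.zeros_like(m); m2[52:144,230:283]=m[52:144,230:283]
for cn in cv2.findContours(m2,cv2.RETR_EXTERNAL,cv2.CHAIN_APPROX_NONE)[0]:
    if len(cn)>30:
        e=cv2.fitEllipse(cv2.convexHull(cn)); print("ellipse",e,at_z(w,e[0],.0185).round(4))
np.save("w3.npy",im[30:170,190:320])
# pot handles
t=r.capture("side"); save(t,"pot.png")
for x in r.tip_of("pot",t): print(x)
```

```text
corners [[287, 49], [286, 148], [228, 148], [225, 49]] area 6064.0
far [ 0.64287501 -0.00119699  0.016     ] near [ 0.55371458 -0.03773375  0.016     ] 0.09635619572615645 22.283165495660732
20 0 [256  79] [73. 44. 29.]
30 10 [246  69] [82. 50. 34.]
-29 0 [256 129] [76. 46. 31.]
-20 0 [256 120] [76. 46. 31.]
-5 25 [232 105] [128.  87.  56.]
45 25 [230  52] [126.  85.  55.]
-45 25 [233 145] [127.  86.  55.]
-6 0 [256 106] [87. 55. 37.]
44 0 [256  53] [72. 44. 30.]
{'xy': [201.4, 314.2], 'confidence': 0.88}
```

move_arm([
  [[0, -4, -4], 0, 0],
  [[0, -9, -4], 0, 0],
  [[0, -14, -4], 0, 0],
  [[0, -19, -4], 0, 0],
  [[0, -24, -4], 0, 0],
  [[0, -29, -4], 0, 0],
  [[0, -32, -4], 0, 0],
  [[0, -34, -4], 0, 0],
  [[0, -34, -4], 0, 0],
  [[0, -34, -4], 0, 0],
])

```text
t: 27.6
position: [0.4036, 0.2693, 0.2557]
ee_rot: [0.0, 0.982, 0.188, 0.0]
ft_force: [0.2, -0.2, -0.3]
opening: 0.0879
grip_force: 0.0
```

Run:
```python
from h import *
s=r.get_state();print(s["t"],s["position"],s["q"])
w=r.capture("wrist"); c=r.capture("side"); np.save("w4.npy",w,allow_pickle=True)
A=cv2.resize(np.load("w3.npy"),(260,280),interpolation=cv2.INTER_CUBIC)
S=cv2.resize(c["pixels"][160:260,190:310],(336,280),interpolation=cv2.INTER_CUBIC)
B=w["pixels"][:310]
im=np.zeros((600,600,3),np.uint8); im[:280,:260]=A; im[:280,262:598]=S; im[285:595,:512]=B
cv2.imwrite("pics/last.png",im[:,:,::-1])
for x in r.tip_of("pot",w): print(x,at_z(w,x["xy"],0))
for x in r.spot_in("pot",w): print(x)
for x in r.tip_of("pot",c): print(x,at_z(c,x["xy"],0))
```

```text
27.6 [0.40363165 0.26931972 0.25566625] [ 3.43960367e-01  2.67153905e-01  1.46920745e+00 -2.92202339e-04
  1.40525762e+00  1.53618965e+00]
{'xy': [259.3, 125.4], 'confidence': 0.66} [0.44855586 0.28295596 0.        ]
{'xy': [262.2, 132.1], 'confidence': 0.64}
{'xy': [198.2, 313.5], 'confidence': 0.57} [4.53445023e-01 2.87322766e-01 1.11022302e-16]
```

View pics/last.png

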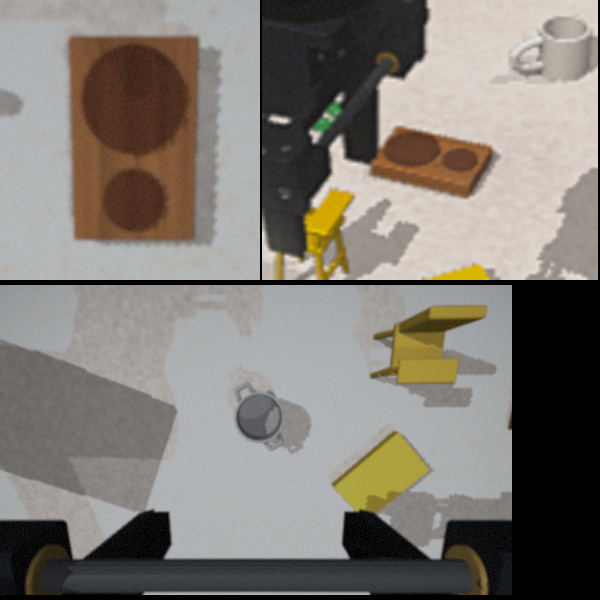

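The top-left crop shows both round burners up, the large one at (135,99), and the top-right crop shows the board flat. The pot rim is at (260,131) in wrist pixels with handles at (244,107) and (272,158).

Run:
```python
from h import *
w=np.load("w4.npy",allow_pickle=True).item()
a=at_z(w,(244,107),.031);b=at_z(w,(273,158),.031); print(a,b,np.linalg.norm(a-b))
d=a-b; yaw=np.degrees(np.arctan2(d[1],d[0])); 
g=cv2.cvtColor(w["pixels"],cv2.COLOR_RGB2GRAY); 
cc=cv2.HoughCircles(cv2.GaussianBlur(g[90:180,210:310],(3,3),0),cv2.HOUGH_GRADIENT,1,40,param1=80,param2=12,minRadius=17,maxRadius=28); print(cc)
for p in ([x[:2]+[210,90] for x in cc[0][:2]] if cc is not None else [])+[(259,131)]:
    print(p,at_z(w,p,.042).round(4))
e=(at_z(w,(259,131),.042)+[0,0,0]); print("handles mid",((a+b)/2).round(4),"yaw",yaw)
go((e[0],e[1],.15),yaw)
```

```text
[0.46205783 0.30686037 0.031     ] [0.42169144 0.25554219 0.031     ] 0.06529166151251933
[[[48.5 41.5 22.9]]]
[258.5 131.5] [0.444  0.2825 0.042 ]
(259, 131) [0.4447 0.2822 0.042 ]
handles mid [0.4419 0.2812 0.031 ] yaw 51.811751677965994
tool yaw 21.6 pos [0.404  0.2688 0.2557] delta cm [ 4.28  0.24 10.57] turn -30.2
```

move_arm([
  [[2, 0.1, 3], -8, 0],
  [[4.3, 0.2, 7], -16, 0],
  [[4.3, 0.2, 11], -24, 0],
  [[4.3, 0.2, 14], -30, 0],
  [[4.3, 0.2, 16], -30, 0],
  [[4.3, 0.2, 18], -30, 0],
  [[4.3, 0.2, 20], -30, 0],
  [[4.3, 0.2, 21.5], -30, 0],
  [[4.3, 0.2, 22.4], -30, 0],
  [[4.3, 0.2, 22.4], -30, 0],
])

```text
t: 28.85
position: [0.4442, 0.283, 0.0309]
ee_rot: [-0.0, 0.9, 0.435, -0.001]
ft_force: [-0.3, -0.6, 0.6]
opening: 0.0878
grip_force: 0.0
```

move_arm([
  [[0, 0, 0], 0, 40],
  [[0, 0, 0], 0, 80],
  [[0, 0, 0], 0, 120],
  [[0, 0, 0], 0, 255],
  [[0, 0, 0], 0, 255],
  [[0, 0, 0], 0, 255],
], newtons=10)

```text
t: 29.45
position: [0.4444, 0.2836, 0.032]
ee_rot: [0.0, 0.9, 0.436, 0.0]
ft_force: [-0.8, -0.4, 3.2]
opening: 0.0548
grip_force: 10.0
```

move_arm([
  [[0, 0, -0.5], 0, 255],
  [[0, 0, -2], 0, 255],
  [[0, 0, -5], 0, 255],
  [[0, 0, -9], 0, 255],
  [[0, 0, -13], 0, 255],
  [[0, 0, -16.5], 0, 255],
  [[0, 0, -18.5], 0, 255],
  [[0, 0, -19], 0, 255],
])

```text
t: 30.25
position: [0.4447, 0.2837, 0.2239]
ee_rot: [0.0, 0.9, 0.436, 0.002]
ft_force: [0.2, -0.4, -1.6]
opening: 0.0546
grip_force: 10.0
```

move_arm([
  [[-1, 1.5, 0], 0, 255],
  [[-3.5, 5, 0], 0, 255],
  [[-6.5, 9.5, 0], 0, 255],
  [[-9.5, 14, 0], 0, 255],
  [[-12.5, 18.5, 0], 0, 255],
  [[-15.5, 23, 0], 0, 255],
  [[-18.5, 27.5, 0], 0, 255],
  [[-20.5, 30.5, 0], 0, 255],
  [[-21.5, 32, 0], 0, 255],
  [[-21.5, 32, 0], 0, 255],
])

```text
t: 31.25
position: [0.562, -0.0866, 0.2197]
ee_rot: [-0.001, 0.901, 0.434, -0.001]
ft_force: [0.2, 0.9, -1.7]
opening: 0.0547
grip_force: 9.9
```

Run:
```python
from h import *
s=r.get_state();print(s["t"],s["position"],s["opening"],s["grip_force"],s["ft_force"])
w=r.capture("wrist"); q=board(w); save(w,"unused.png")
B=[x for x in r.tip_of("large_burner",w)]
for x in B: print("LB",np.round(x["xy"],1),round(x["confidence"],2),at_z(w,x["xy"],.0185).round(4))
hull=cv2.convexHull(q.astype(np.int32)); m=np.zeros(w["pixels"].shape[:2],np.uint8); cv2.fillPoly(m,[hull],1); m=cv2.erode(m,np.ones((5,5)))
V=w["pixels"][:,:,0]; th_=cv2.threshold(V[m>0].reshape(-1,1),0,255,cv2.THRESH_OTSU)[0]; print("otsu",th_)
d=((V<th_)&(m>0)).astype(np.uint8); d=cv2.morphologyEx(d,cv2.MORPH_OPEN,np.ones((7,7)))
for cn in cv2.findContours(d,cv2.RETR_EXTERNAL,cv2.CHAIN_APPROX_NONE)[0]:
    if len(cn)>30:
        e=cv2.fitEllipse(cv2.convexHull(cn)); print("ell",np.round(e[0],1),np.round(e[1],1),at_z(w,e[0],.0185).round(4))
W=np.array([at_z(w,p,.016) for p in q]); print(W.round(4),W.mean(0).round(4))
c=r.capture("side");
for x in r.tip_of("large_burner",c): print("side LB",np.round(x["xy"],1),round(x["confidence"],2),at_z(c,x["xy"],.0185).round(4))
```

```text
31.25 [ 0.56203227 -0.08662256  0.21973862] 0.05466092691162668 9.949839665387117 [ 0.20507908  0.93868885 -1.65325041]
corners [[239, 40], [292, 70], [247, 154], [197, 127]] area 5948.0
LB [62.1 95.2] 0.89 [0.4567 0.0982 0.0185]
LB [253.8  84.6] 0.88 [ 0.6156 -0.0149  0.0185]
LB [119.  250.3] 0.61 [ 0.3789 -0.0598  0.0185]
otsu 110.0
ell [229.8 124.6] [29.7 32.1] [ 0.5713 -0.0302  0.0185]
ell [253.2  81.1] [51.8 55.6] [ 0.6172 -0.012   0.0185]
[[ 0.6302  0.0265  0.016 ]
 [ 0.6543 -0.0279  0.016 ]
 [ 0.5657 -0.0654  0.016 ]
 [ 0.5425 -0.0105  0.016 ]] [ 0.5982 -0.0193  0.016 ]
side LB [243.1 213.1] 0.92 [ 0.6116 -0.0063  0.0185]
side LB [329.4 251.2] 0.76 [ 0.3556 -0.037   0.0185]
side LB [258.6 274.1] 0.57 [0.4265 0.1313 0.0185]
```

```bash
python3 -c "
from h import *
go((.617,-.0115,.0505))"
```

```text
tool yaw 51.7 pos [ 0.5614 -0.0824  0.2211] delta cm [ 9.02  0.   17.06] turn 0
```

move_arm([
  [[2, 0, 2], 0, 255],
  [[5, 0, 5], 0, 255],
  [[7.5, 0, 8.5], 0, 255],
  [[9, 0, 11.5], 0, 255],
  [[9, 0, 13.5], 0, 255],
  [[9, 0, 14.5], 0, 255],
  [[9, 0, 15], 0, 255],
  [[9, 0, 15], 0, 255],
  [[9, 0, 15], 0, 255],
])

```text
t: 32.35
position: [0.618, -0.0132, 0.0728]
ee_rot: [0.001, 0.9, 0.436, 0.001]
ft_force: [0.7, 0.3, -1.5]
opening: 0.0546
grip_force: 10.0
```

```bash
python3 -c "
from h import *
go((.617,-.0115,.0505))"
```

```text
tool yaw 51.6 pos [ 0.618  -0.0132  0.0728] delta cm [ 0.07 -0.19  2.23] turn 0
```

move_arm([
  [[0.1, -0.2, 0.7], 0, 255],
  [[0.1, -0.2, 1.4], 0, 255],
  [[0.1, -0.2, 1.8], 0, 255],
  [[0.1, -0.2, 2.0], 0, 255],
  [[0.1, -0.2, 2.1], 0, 255],
  [[0.1, -0.2, 2.15], 0, 255],
  [[0.1, -0.2, 2.15], 0, 255],
])

```text
t: 33.05
position: [0.6167, -0.0111, 0.0506]
ee_rot: [0.0, 0.9, 0.436, 0.0]
ft_force: [-2.6, -0.2, 2.5]
opening: 0.0547
grip_force: 10.0
```

move_arm([
  [[0, 0, 0.05], 0, 255],
  [[0, 0, 0.05], 0, 255],
])

```text
t: 33.25
position: [0.6167, -0.011, 0.0505]
ee_rot: [0.0, 0.9, 0.436, 0.0]
ft_force: [-5.5, -0.0, 7.4]
opening: 0.0547
grip_force: 10.0
```

move_arm([
  [[0, 0, 0.05], 0, 255],
  [[0, 0, 0.05], 0, 255],
])

```text
t: 33.45
position: [0.6167, -0.011, 0.0505]
ee_rot: [0.0, 0.9, 0.436, 0.0]
ft_force: [-4.9, 0.7, 11.9]
opening: 0.0546
grip_force: 10.0
```

move_arm([
  [[0, 0, -0.1], 0, 255],
  [[0, 0, -0.12], 0, 255],
  [[0, 0, -0.12], 0, 85],
  [[0, 0, -0.12], 0, 60],
  [[0, 0, -0.12], 0, 30],
  [[0, 0, -0.12], 0, 0],
  [[0, 0, -0.12], 0, 0],
  [[0, 0, -0.12], 0, 0],
  [[0, 0, -2], 0, 0],
  [[0, 0, -6], 0, 0],
])

```text
t: 34.45
position: [0.6153, -0.0108, 0.1072]
ee_rot: [-0.002, 0.9, 0.436, -0.003]
ft_force: [-0.4, 0.0, -0.6]
opening: 0.088
grip_force: 0.0
```

move_arm([
  [[0, 0, -5], 0, 0],
  [[-4, 0, -9], 0, 0],
  [[-9, 0, -11], 0, 0],
  [[-11, 0, -11], 0, 0],
  [[-11, 0, -11], 0, 0],
  [[-11, 0, -11], 0, 0],
])

```text
t: 35.05
position: [0.5485, -0.0973, 0.2192]
ee_rot: [-0.0, 0.9, 0.435, 0.0]
ft_force: [-0.1, 0.6, 0.6]
opening: 0.0878
grip_force: 0.0
```

Run:
```python
from h import *
s=r.get_state();print(s["t"],s["position"],s["ft_force"])
w=r.capture("wrist"); c=r.capture("side"); t=r.capture("top")
q=board(w)
for q_,n in ((w,"w"),(c,"s"),(t,"t")):
  for k,z in (("pot",.0185),("hob",.0185),("high_chair",0),("chair_back_top",.119),("whisk",0),("mug",0),("plate",0),("shaker",0)):
    print(n,k,[(round(x["confidence"],2),at_z(q_,x["xy"],z).round(3)[:2].tolist()) for x in r.tip_of(k,q_)])
g=cv2.cvtColor(w["pixels"],cv2.COLOR_RGB2GRAY); p=proj(w,[.6165,-.012,.06])[0].astype(int); x0,y0=max(p[0]-55,0),max(p[1]-55,0)
cc=cv2.HoughCircles(cv2.GaussianBlur(g[y0:p[1]+55,x0:p[0]+55],(3,3),0),cv2.HOUGH_GRADIENT,1,40,param1=80,param2=12,minRadius=20,maxRadius=36)
print(p,[(x,at_z(w,x[:2]+[x0,y0],.0605).round(4)) for x in cc[0]] if cc is not None else None)
```

```text
35.05 [ 0.54849424 -0.09731996  0.21922243] [-0.07175665  0.62065868  0.64322884]
corners [[220, 66], [265, 108], [251, 138], [200, 111]] area 2319.5
w pot [(0.93, [0.618, -0.012])]
w hob [(0.88, [0.437, 0.102]), (0.72, [0.597, -0.019]), (0.7, [0.368, -0.067])]
w high_chair [(0.79, [0.338, -0.195])]
w chair_back_top [(0.55, [0.594, -0.027])]
w whisk []
w mug [(0.66, [0.615, -0.236])]
w plate []
w shaker [(0.69, [0.457, -0.245])]
s pot [(0.86, [0.621, -0.01])]
s hob [(0.83, [0.342, -0.053]), (0.56, [0.595, -0.013]), (0.56, [0.408, 0.13])]
s high_chair [(0.64, [0.562, 0.165]), (0.63, [0.604, -0.236])]
s chair_back_top [(0.64, [0.583, 0.167]), (0.53, [0.319, -0.176])]
s whisk [(0.66, [0.774, -0.007])]
s mug [(0.64, [0.602, -0.228])]
s plate [(0.89, [0.712, 0.278]), (0.56, [0.77, -0.007])]
s shaker []
t pot [(0.86, [0.619, -0.017]), (0.25, [0.567, 0.169])]
t hob [(0.9, [0.439, 0.112]), (0.51, [0.593, -0.021])]
t high_chair [(0.68, [0.568, 0.164])]
t chair_back_top [(0.79, [0.579, 0.176]), (0.67, [0.316, -0.18])]
t whisk [(0.87, [0.786, -0.014])]
t mug []
t plate [(0.84, [0.717, 0.283]), (0.67, [0.604, 0.193])]
t shaker [(0.66, [0.46, -0.237])]
[256  57] [(array([55.5, 58.5, 31. ], dtype=float32), array([ 0.6148, -0.0142,  0.0605])), (array([ 26.5, 104.5,  26.6], dtype=float32), array([ 0.5707, -0.028 ,  0.0605]))]
```

The pot sits within about 3 mm of the burner centre, the chair is still standing, and the bystanders are unmoved. I hand in.

```bash
python3 -c "
from h import *
print(r.sign_off())"
```

```text
the job is handed in; nothing more can be done
None
```

The job is handed in after 35 s: the yellow chair stands upright on the table, the wooden hob lies flat with its burners up, and the pot stands within about 3 mm of the large burner's centre. The hob slipped once during the turn and dropped about 4 cm back onto the table; I regripped it and finished the flip, and the bystanders did not move.

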